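# Close up the chip counter

## Robot

A 6-joint arm with a two-finger parallel gripper is mounted at the origin on the work surface. World frame = base frame: x ahead of the robot, y to its left, z up, the work surface at z = 0. Lengths are in mm, angles in rad, forces in N, time in s.
With the tool pointing down it reaches from about 300 to 875 mm from the base axis. Payload 4.2 kg.
Tool frame: the origin (TCP) lies between the finger pads; the fingertips stand tip_extent ahead of it and the grasp point (between the pads) lies 6 mm ahead of it (tip_extent is the distance from the TCP to the fingertips, in mm); z points along the fingers, y is the line along which they close (so a half turn about z gives the same grasp; the last joint's range is limited). The gripper opens to 85 mm and grips with 20 to 120 N. Pads are 22 mm wide; open, the fingers measure 114 mm over their backs; the gripper's body (76 mm by 85 mm) begins 54 mm behind the grasp point. The pads swing forward as they close: fully open they stand 13 mm farther back than shut.
Start: joints at [1.311, 0.32, 1.565, -0, 1.257, -0.02], TCP at [136.568, 558.559, 256.338] pointing down, gripper open.
Joint ranges: [-3.11, 3.11], [-0.84, 2.01], [0.21, 2.61], [-1.34, 4.49], [0.05, 2.63], [-2.56, 2.56]. Speed limits (rad/s): [2.57, 2.57, 3.14, 3.14, 3.14, 3.14].

## Interface

Orientations are given as [roll, pitch, yaw] about the fixed x, y, z axes, in that order (R = Rz(yaw) Ry(pitch) Rx(roll)).
In Python, from workcell import * gives the robot as it stands.
- The arm moves only by the tool carry_out, never from a script. Its argument "moves" is a list of rows, each a list of 3 entries, a list of its own where there are three numbers: the shift along the world's x, y, z in m, then the turn about the world's z in rad, then the closure, from 0 (fully open) to 1 (shut). In form: [[[dx, dy, dz], yaw, grip], ...]. A call has exactly 5 rows; each row is the pose to reach, as a shift and turn from the pose commanded when the call began; what a row does not reach only later rows make up. A row lasts 1/12 s, in which the tool goes at most 41.7 mm and 7.16 degrees, less where a joint would pass 70% of its speed; a pose out of reach is approached as far as the arm can. A call with a gripper value outside its range is refused whole. The fingers move at their own pace and stop on an object; the grip force is fixed at half the most. Time passes only in rows, so rows that repeat a pose let the fingers close, or fill a call up. It gives the time, the measured TCP pose, the force, the opening and the grip force at its end, in the units of the state.
- sense(): the state, without advancing time (a new reading comes with each control period).
- read_camera(name): name is "side" or "top"; returns a dict with "pixels" (480x640x3 uint8, red, green, blue), "vertical_fov" (degrees; the focal length in pixels is half the picture's height over the tangent of half this angle, whatever the lens; pixels are square), "cx", "cy" (the principal point, pixels), "view" (4x4, takes a point from world to camera coordinates). Camera axes: x right, y down, z forward; pixel columns grow to the right and rows downward; lengths in mm; the calibration is good to about 2 mm. A picture is of the moment at which its call begins. There is no depth.
- job_done(): hands the job in; it is judged then, once.
The state is a dict: "t": time; "joints": joint angles; "joint_velocities": joint speeds; "joint_efforts": joint torques, N m; "tcp_pos": TCP position; "eef_rot": TCP orientation; "wrist_force": force on the tool from outside, world axes, zero at the start; "torque": the same for the moment, N m; "finger_gap": finger opening in mm; "gripper_force": force on a finger pad.
Only numpy, scipy, OpenCV 4.12 (cv2) and the standard library are available. Lean on these libraries where they do the work, as an engineer would, in place of code of your own. Each camera call takes 0.05 s, during which the arm holds its last target. There are 200 camera calls.

## Task

Close up the serving counter: gently push both drawers of the cutlery box fully shut, and gently push the warmer's lid down until it lies closed, with no slamming. Only push with closed fingers: pull nothing wide open first, grip and lift nothing, and leave the bottle, the mug and the shaker standing where they are.

Things in the scene. Friction and masses are not known exactly. Their poses are not given: they have to be found in the camera images.
- warmer: Stainless food warmer fixed to the table, a rectangular box 220 deep (its x) by 240 wide (its y) by 110 mm high; origin at the centre of its underside, on the table; its front with two knobs (standing 12 mm out) faces its -x, towards the robot; its z is up. It stands left or right of the cutlery box, turned up to 0.18 rad.
- lid (a joint): Angle of the warmer's lid, a flat steel plate 215 long, 240 wide, 12 mm thick, hinged along the warmer's far (+x) top edge, axis along the warmer's y. 0 = lying closed, grows as its free front edge rises; starts at 0.6 to 1.1 rad, stop at 1.35. The hinge is stiff: the lid stays where it is left, and needs 1 to 4 N square to the plate near its free edge to be pushed down.
- lid_hinge (a point): Middle of the lid's hinge line: at warmer x +105 mm, y 0, z 112 mm, in the plane of the lid's underside. Its axes are the lid's: -x points from the hinge to the free edge, z is the normal of the outer face (up when closed).
- lid_edge (a point): Middle of the lid's free edge, on the outer (top) face: 215 mm from the hinge along the lid, 12 mm above its underside. The half open lid leans towards the robot: this face looks up and away from the robot, and is pushed back towards the robot and down. Its raised panel is for looks only. A black tab, 100 mm wide, 6 mm thick, stands 15 mm out past the edge.
- cutlery_box: Plywood box fixed to the table, 180 deep (its x) by 250 wide (its y) by 85 mm high, with two equal drawers side by side; origin at the centre of its underside, on the table; drawers open towards its -x, towards the robot; turned up to 0.18 rad.
- drawer_left (a joint): How far the drawer on the robot's left (box +y) is pulled out, m: 0 = fully shut, starts 0.03 to 0.075, stop at 0.11. Slides along the box's x with 2 N friction and light damping (4 N per m/s), no spring.
- drawer_right (a joint): The same for the drawer on the robot's right (box -y).
- drawer_left_front (a point): Centre of the outer face of the left drawer's front (119 wide, 77 high, 12 mm thick, from 4 to 81 mm above the table), 42.5 mm above the table; axes as the box's (face looks to -x). Shut, it is at box x -102, y +62.5 mm. A pull lip 60 wide and 6 mm thick stands 10 mm out from the face, at 11 to 17 mm above the table; above it the face is flat.
- drawer_right_front (a point): The same for the right drawer; at shut at box x -102 mm, y -62.5 mm.
- sauce_bottle: Bystander: amber bottle, 60 mm across, 170 mm high, standing at the outer side of the work, left or right; origin at the centre of its foot.
- mug: Bystander: white cup, 80 mm across, 90 mm high, standing at the other outer side from the bottle; origin at the centre of its foot.
- shaker: Bystander: small steel shaker, 40 mm across, 72 mm high, standing on the rear half of the cutlery box's top; origin at the centre of its foot.

How it is judged (in metres and radians):
At the end, for the whole second after the job is handed in: The lid lies closed (within 0.04 rad), both drawers are shut (within 5 mm), and the bottle, mug and shaker stand upright and at rest within 30 mm of where they were (value of joint lid below 0.04 rad and value of joint each of drawer_left, drawer_right below 0.005 m and not (distance of sauce_bottle from where it was at the start of the episode above 0.03 m or angle between sauce_bottle's own z axis and vertical above 0.3 rad) and not (distance of mug from where it was at the start of the episode above 0.03 m or angle between mug's own z axis and vertical above 0.3 rad) and not (distance of shaker from where it was at the start of the episode above 0.03 m or angle between shaker's own z axis and vertical above 0.3 rad) and linear speed of each of sauce_bottle, mug, shaker below 0.02 m/s); the robot touches nothing.
It fails at once if the lid was slammed (closing faster than 3 rad/s) (velocity of joint lid below -3 rad/s).
It fails at once if a drawer was slammed (closing faster than 0.5 m/s) (velocity of joint any of drawer_left, drawer_right below -0.5 m/s).
It fails at once if the lid was lifted further open, beyond 1.25 rad (value of joint lid above 1.25 rad).
It fails at once if a drawer was pulled further open, beyond 95 mm (value of joint any of drawer_left, drawer_right above 0.095 m).
It fails at once if the bottle, mug or shaker was lifted, moved more than 30 mm, or tipped (distance of any of sauce_bottle, mug, shaker from where it was at the start of the episode above 0.03 m or angle between any of sauce_bottle, mug, shaker's own z axis and vertical above 0.3 rad or height (world z) of any of sauce_bottle, mug above 0.015 m or height (world z) of shaker above 0.1 m).
It also fails if it takes over 58 s, if anything falls off the work surface, if the arm or the gripper's body presses on something with over 40 N, if the wrist force passes 120 N, or if a joint passes its speed limit or range.

## Working session

There is one attempt and no reset: what is moved stays moved. The work goes in short steps, Python scripts to look and compute and a tool call to move; the robot and the scene stay as the last step left them, time stands still between calls to the robot, and variables do not carry over. Pictures are saved under pics/ and viewed, at most 10 in all, crops included, and the job is handed in when it is done.

Besides the shell and the picture viewer there is one more tool, called after "Call:" in YAML: its name, and indented under it one key for each argument. carry_out: Moves the arm, as the interface text tells. Its arguments: {"type":"object","properties":{"moves":{"type":"array"}},"required":["moves"]}

```bash
mkdir -p pics; python3 - <<'E'
from workcell import *
import cv2,numpy as np,pickle
s=sense();print({k:np.round(v,3) for k,v in s.items()})
for n in("side","top"):
    c=read_camera(n);pickle.dump(c,open(n+"0.pkl","wb"));cv2.imwrite(f"pics/{n}0.png",c["pixels"][:,:,::-1]);print(n,c["vertical_fov"],c["cx"],c["cy"],np.round(c["view"],3).tolist())
E
```

```text
{'t': np.float64(0.0), 'joints': array([ 1.311,  0.32 ,  1.566, -0.   ,  1.257, -0.02 ]), 'joint_velocities': array([-0.   , -0.   , -0.   ,  0.   , -0.002,  0.001]), 'joint_efforts': array([ 1.0000e-03, -4.1552e+01, -2.3417e+01,  0.0000e+00,  8.0000e-03,
        0.0000e+00]), 'tcp_pos': array([136.45 , 558.127, 255.476]), 'eef_rot': array([-3.14 , -0.   ,  2.902]), 'wrist_force': array([-0.243, -0.604, -0.015]), 'torque': array([-0.025,  0.012,  0.021]), 'gripper_force': np.float64(0.0), 'finger_gap': np.float64(85.512)}
side 54.68564530504966 322.19538009972615 234.48051852772534 [[0.778, -0.628, -0.016, -486.617], [-0.373, -0.442, -0.816, 314.901], [0.505, 0.64, -0.578, 863.244], [0.0, 0.0, 0.0, 1.0]]
top 46.21869095252933 319.0368098792792 245.99465381361162 [[0.017, -1.0, 0.022, -25.962], [-0.987, -0.021, -0.158, 637.686], [0.158, -0.019, -0.987, 1206.253], [0.0, 0.0, 0.0, 1.0]]
```

View pics/side0.png

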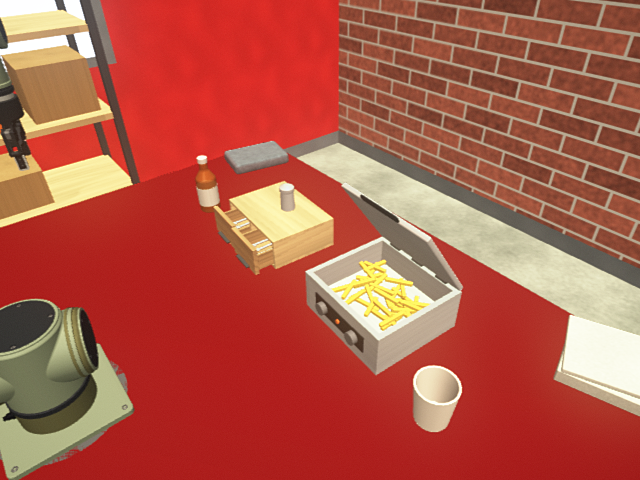

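View pics/top0.png

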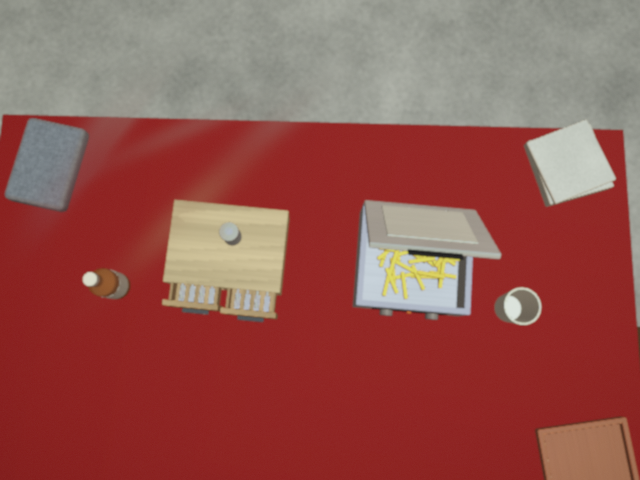

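The side view shows the box with both drawers ajar (fronts around (217,215)-(262,270)) and the warmer with its lid raised, free edge from (342,184) to (460,288). In the top view the box top spans about (173,201)-(281,291). The lid's free edge runs (370,247)-(499,255), the bottle is on the left and the mug on the right. I'll zoom in on both.

```bash
cat > h.py <<'E'
import numpy as np,pickle,cv2
def cam(n): return pickle.load(open(n+".pkl","rb"))
def ray(c,u,v):
    f=240/np.tan(np.radians(c["vertical_fov"]/2));V=np.array(c["view"])
    R,t=V[:3,:3],V[:3,3]
    return -R.T@t, R.T@np.array([(u-c["cx"])/f,(v-c["cy"])/f,1])
def onz(c,u,v,z):
    o,d=ray(c,u,v);return o+d*(z-o[2])/d[2]
def two(c1,p1,c2,p2):
    o1,d1=ray(c1,*p1);o2,d2=ray(c2,*p2)
    s=np.linalg.lstsq(np.stack([d1,-d2],1),o2-o1,rcond=None)[0]
    a,b=o1+d1*s[0],o2+d2*s[1];return (a+b)/2,np.linalg.norm(a-b)
def proj(c,p):
    f=240/np.tan(np.radians(c["vertical_fov"]/2));q=np.array(c["view"])@np.append(p,1);return [f*q[0]/q[2]+c["cx"],f*q[1]/q[2]+c["cy"]]
E
python3 - <<'E'
from h import *
T=cam("top0");S=cam("side0")
a=cv2.imread("pics/top0.png")[185:330,150:510];b=cv2.imread("pics/side0.png")[170:300,190:480]
cv2.imwrite("pics/zt.png",cv2.resize(a,(792,319),interpolation=cv2.INTER_CUBIC))
cv2.imwrite("pics/zs.png",cv2.resize(b,(783,351),interpolation=cv2.INTER_CUBIC))
E
```

```text
(no output)
```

View pics/zt.png

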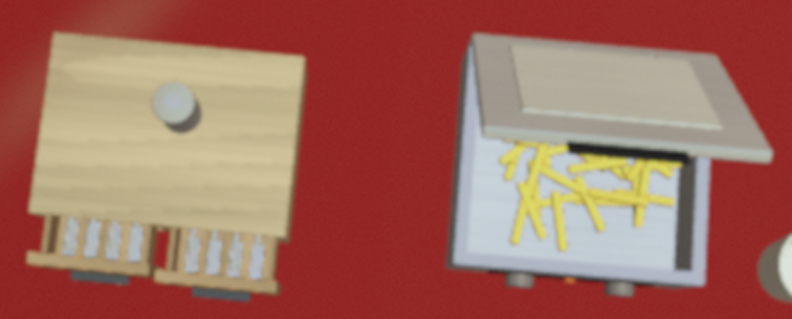

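View pics/zs.png

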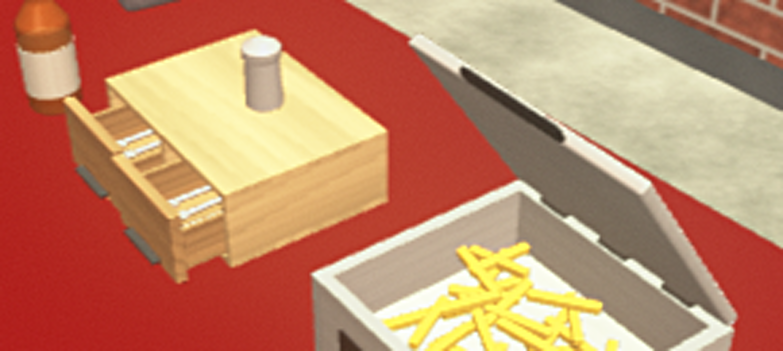

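```bash
python3 - <<'E'
from h import *
T=cam("top0");S=cam("side0")
t=lambda x,y:(150+x/2.2,185+y/2.2)
s=lambda x,y:(190+x/2.7,170+y/2.7)
np.set_printoptions(precision=1,suppress=True)
q=[onz(T,*t(*p),85) for p in[(54,33),(305,57),(287,240),(29,213)]]
print("box",*q,[np.linalg.norm(q[i]-q[i-1]) for i in range(4)]);print(np.mean(q,0))
print("yaws",[np.arctan2(*( (a-b)[:2]*[1,1])[::-1]) for a,b in((q[0],q[3]),(q[1],q[2]))],[np.arctan2(-(a-b)[0],(a-b)[1]) for a,b in((q[0],q[1]),(q[3],q[2]))])
for p in[(26,264),(151,277),(155,283),(278,293)]: print("dr",onz(T,*t(*p),81))
w=[onz(T,*t(*p),110) for p in[(450,265),(705,285)]];print("warm front",*w,np.linalg.norm(w[0]-w[1]),np.arctan2(-(w[0]-w[1])[0],(w[0]-w[1])[1]))
print("lid edge L",two(T,t(485,134),S,s(420,36)),"R",two(T,t(772,154),S,s(651,184)))
print("hinge",onz(T,*t(474,34),120),onz(T,*t(716,55),120))
for n,p in(("mug",(518,306)),("bottle",(115,285))):print(n,onz(T,*p,50))
print("shaker",onz(T,*t(175,103),157))
E
```

```text
box [728. 305.  85.] [709.1  54.8  85. ] [526.6  67.7  85. ] [548.1 318.8  85. ] [np.float64(180.41427844013597), np.float64(250.83460085137517), np.float64(182.94805055493322), np.float64(252.0716282303122)]
[627.9 186.6  85. ]
yaws [np.float64(-0.07677726979126684), np.float64(-0.07006447359821316)] [np.float64(-0.07528823230349832), np.float64(-0.08533108635626965)]
dr [498.9 319.7  81. ]
dr [488.6 198.5  81. ]
dr [482.9 194.4  81. ]
dr [475.4  75.1  81. ]
warm front [503.9 -89.3 110. ] [ 489.4 -333.3  110. ] 244.41947504879127 -0.05946445889847419
lid edge L (array([ 604.1, -103.7,  291.3]), np.float64(5.925519833934719)) R (array([ 590.4, -339.1,  292.1]), np.float64(1.60116501678615))
hinge [ 727.9 -110.2  120. ] [ 712.2 -346.8  120. ]
mug [ 512.7 -457.3   50. ]
bottle [542.2 432.4  50. ]
shaker [646.6 171.8 157. ]
```

```bash
python3 -c "
import workcell as w;print([n for n in dir(w) if n[0]!='_']);print(getattr(w,'tip_extent',None))"
```

```text
['PlanningError', 'job_done', 'read_camera', 'sense', 'tip_extent']
25.0
```

Call:
carry_out:
  moves:
    - [[0.028,-0.028,0],0.1,1]
    - [[0.056,-0.056,0],0.17,1]
    - [[0.084,-0.084,0],0.17,1]
    - [[0.112,-0.112,0],0.17,1]
    - [[0.14,-0.14,0],0.17,1]

```text
t: 0.52
tcp_pos: [277.3, 416.9, 256.0]
eef_rot: [-3.141, -0.0, 3.073]
wrist_force: [0.7, 0.1, 0.2]
finger_gap: 25.6
gripper_force: 0.0
```

Call:
carry_out:
  moves:
    - [[0.026,-0.026,0],0,1]
    - [[0.052,-0.052,-0.01],0,1]
    - [[0.078,-0.078,-0.02],0,1]
    - [[0.104,-0.104,-0.03],0,1]
    - [[0.13,-0.13,-0.04],0,1]

```text
t: 0.93
tcp_pos: [407.4, 286.9, 215.8]
eef_rot: [3.142, -0.0, 3.072]
wrist_force: [1.2, 0.4, -0.9]
finger_gap: -0.3
gripper_force: 0.0
```

Call:
carry_out:
  moves:
    - [[0.01,-0.012,-0.03],0,1]
    - [[0.02,-0.022,-0.06],0,1]
    - [[0.02,-0.022,-0.095],0,1]
    - [[0.02,-0.022,-0.13],0,1]
    - [[0.02,-0.022,-0.151],0,1]

```text
t: 1.35
tcp_pos: [425.0, 265.0, 62.0]
eef_rot: [-3.139, -0.004, 3.071]
wrist_force: [0.2, 0.1, -0.5]
finger_gap: -0.2
gripper_force: 0.0
```

Call:
carry_out:
  moves:
    - [[0.012,-0.001,0],0,1]
    - [[0.024,-0.002,0],0,1]
    - [[0.036,-0.003,0],0,1]
    - [[0.046,-0.004,0],0,1]
    - [[0.054,-0.004,0],0,1]

```text
t: 1.77
tcp_pos: [483.5, 263.0, 67.1]
eef_rot: [3.139, 0.004, 3.071]
wrist_force: [-0.7, 0.6, 2.3]
finger_gap: -0.0
gripper_force: 2.3
```

Call:
carry_out:
  moves:
    - [[0.007,-0.001,0],0,1]
    - [[0.014,-0.001,0],0,1]
    - [[0.021,-0.002,0],0,1]
    - [[0.027,-0.002,0],0,1]
    - [[0.032,-0.002,0],0,1]

```text
t: 2.18
tcp_pos: [513.6, 260.5, 67.0]
eef_rot: [3.141, 0.001, 3.072]
wrist_force: [-2.1, -2.6, 7.8]
finger_gap: 0.3
gripper_force: 0.9
```

Call:
carry_out:
  moves:
    - [[0.002,0,0],0,1]
    - [[0.004,0,0],0,1]
    - [[0.005,0,0],0,1]
    - [[0.006,0,0],0,1]
    - [[0.006,0,0],0,1]

```text
t: 2.6
tcp_pos: [519.4, 260.4, 67.0]
eef_rot: [3.141, 0.002, 3.072]
wrist_force: [-1.6, -1.3, 5.9]
finger_gap: 0.3
gripper_force: 0.2
```

```bash
python3 - <<'E'
from h import *
from workcell import *
c=read_camera("side");cv2.imwrite("pics/d1.png",cv2.resize(c["pixels"][140:290,170:370,::-1],(800,600),interpolation=cv2.INTER_CUBIC))
E
```

```text
(no output)
```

View pics/d1.png

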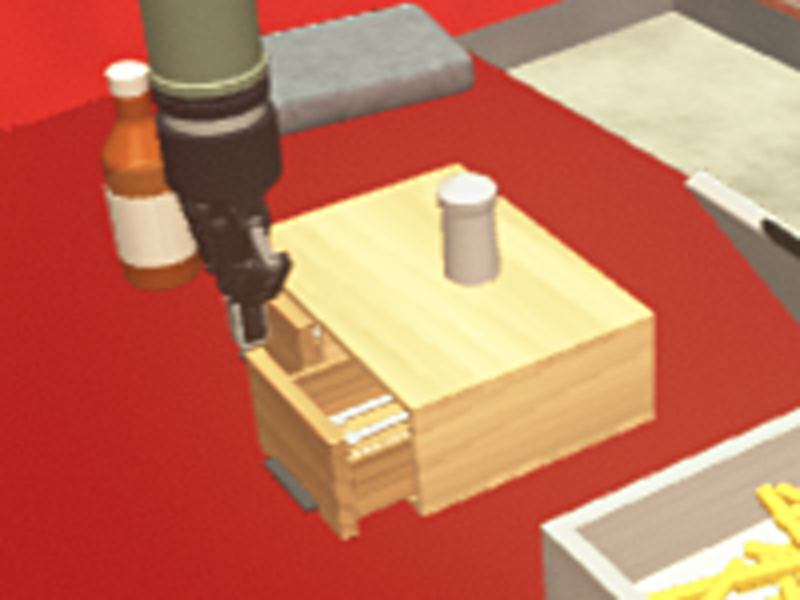

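The closed fingers, at about (250,330) in the crop, press the left drawer's face and have nearly shut it. The right drawer is still open. I'll keep pushing until the force rises.

Call:
carry_out:
  moves:
    - [[0.002,0,0],0,1]
    - [[0.004,0,0],0,1]
    - [[0.005,0,0],0,1]
    - [[0.006,0,0],0,1]
    - [[0.006,0,0],0,1]

```text
t: 3.07
tcp_pos: [521.2, 260.3, 67.0]
eef_rot: [-3.14, -0.007, 3.071]
wrist_force: [-12.2, 0.0, 14.9]
finger_gap: 0.2
gripper_force: 6.2
```

Call:
carry_out:
  moves:
    - [[-0.01,0,0],0,1]
    - [[-0.03,0,0],0,1]
    - [[-0.055,0,0],0,1]
    - [[-0.08,0,0],0,1]
    - [[-0.095,0,0],0,1]

```text
t: 3.48
tcp_pos: [427.2, 259.9, 65.5]
eef_rot: [-3.141, -0.001, 3.072]
wrist_force: [-0.1, -1.1, -0.3]
finger_gap: -0.2
gripper_force: 0.0
```

Call:
carry_out:
  moves:
    - [[0,-0.025,0],0,1]
    - [[0,-0.05,0],0,1]
    - [[0,-0.075,0],0,1]
    - [[0,-0.1,0],0,1]
    - [[0,-0.122,0],0,1]

```text
t: 3.9
tcp_pos: [429.7, 137.3, 65.8]
eef_rot: [3.141, 0.001, 3.072]
wrist_force: [-0.6, 0.1, -0.1]
finger_gap: -0.2
gripper_force: 0.0
```

Call:
carry_out:
  moves:
    - [[0.01,-0.001,0],0,1]
    - [[0.02,-0.002,0],0,1]
    - [[0.028,-0.003,0],0,1]
    - [[0.036,-0.003,0],0,1]
    - [[0.044,-0.004,0],0,1]

```text
t: 4.32
tcp_pos: [474.1, 135.3, 65.2]
eef_rot: [3.141, -0.001, 3.072]
wrist_force: [-2.6, 0.1, 1.1]
finger_gap: 0.2
gripper_force: 0.0
```

Call:
carry_out:
  moves:
    - [[0.007,-0.001,0],0,1]
    - [[0.014,-0.001,0],0,1]
    - [[0.021,-0.002,0],0,1]
    - [[0.027,-0.002,0],0,1]
    - [[0.032,-0.002,0],0,1]

```text
t: 4.73
tcp_pos: [505.9, 132.4, 65.1]
eef_rot: [-3.141, -0.001, 3.072]
wrist_force: [-2.4, -1.0, -0.3]
finger_gap: 0.2
gripper_force: 0.0
```

Call:
carry_out:
  moves:
    - [[0.002,0,0],0,1]
    - [[0.004,0,0],0,1]
    - [[0.006,0,0],0,1]
    - [[0.008,0,0],0,1]
    - [[0.01,0,0],0,1]

```text
t: 5.15
tcp_pos: [510.0, 132.2, 64.6]
eef_rot: [-3.139, -0.013, 3.071]
wrist_force: [-17.7, 1.0, 9.6]
finger_gap: 0.1
gripper_force: 0.0
```

Call:
carry_out:
  moves:
    - [[-0.01,0,0],0,1]
    - [[-0.03,0,0],0,1]
    - [[-0.06,0,0.03],0,1]
    - [[-0.09,0,0.06],0,1]
    - [[-0.12,0,0.09],0,1]

```text
t: 5.57
tcp_pos: [396.4, 132.5, 154.5]
eef_rot: [3.141, 0.001, 3.072]
wrist_force: [1.4, 0.4, -0.5]
finger_gap: -0.0
gripper_force: 0.0
```

Call:
carry_out:
  moves:
    - [[0,-0.005,0.038],0,1]
    - [[0.005,-0.015,0.076],0,1]
    - [[0.01,-0.03,0.112],0,1]
    - [[0.015,-0.045,0.148],0,1]
    - [[0.02,-0.06,0.184],0,1]

```text
t: 5.98
tcp_pos: [417.3, 72.0, 340.4]
eef_rot: [3.141, 0.004, 3.073]
wrist_force: [1.4, -0.2, 0.3]
finger_gap: 0.1
gripper_force: 0.0
```

Call:
carry_out:
  moves:
    - [[0.01,-0.024,0.026],0,1]
    - [[0.022,-0.054,0.036],0,1]
    - [[0.036,-0.086,0.036],0,1]
    - [[0.05,-0.118,0.036],0,1]
    - [[0.066,-0.15,0.036],0,1]

```text
t: 6.4
tcp_pos: [483.8, -79.1, 374.9]
eef_rot: [-3.141, 0.004, 3.072]
wrist_force: [1.0, 0.7, -0.3]
finger_gap: 0.1
gripper_force: 0.0
```

Call:
carry_out:
  moves:
    - [[0.02,-0.03,0],0,1]
    - [[0.042,-0.06,0],0,1]
    - [[0.068,-0.086,0],0,1]
    - [[0.096,-0.112,0],0,1]
    - [[0.122,-0.138,0],0,1]

```text
t: 6.82
tcp_pos: [606.7, -217.2, 374.2]
eef_rot: [-3.141, 0.003, 3.071]
wrist_force: [0.0, 0.6, 0.5]
finger_gap: 0.1
gripper_force: 0.0
```

Call:
carry_out:
  moves:
    - [[0.018,0,0],0,1]
    - [[0.034,0,0],0,1]
    - [[0.034,0,-0.025],0,1]
    - [[0.034,0,-0.05],0,1]
    - [[0.034,0,-0.07],0,1]

```text
t: 7.23
tcp_pos: [639.7, -215.6, 302.2]
eef_rot: [-3.141, 0.001, 3.072]
wrist_force: [-0.1, -0.8, 0.5]
finger_gap: -0.0
gripper_force: 0.0
```

```bash
python3 - <<'E'
from h import *
from workcell import *
c=read_camera("side")["pixels"][80:320,250:490,::-1]
d=read_camera("top")["pixels"][130:370,300:540,::-1]
cv2.imwrite("pics/l1.png",cv2.resize(np.hstack([c,d]),(800,400),interpolation=cv2.INTER_CUBIC))
E
```

```text
(no output)
```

View pics/l1.png

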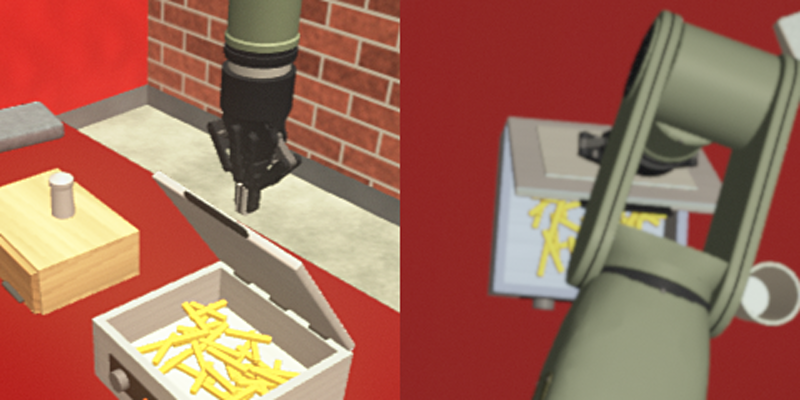

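The fingers, with tips near (245,212) in the left crop, hang behind the lid's free edge and in the middle of its width. I'll start the arc now.

Call:
carry_out:
  moves:
    - [[-0.006,0,-0.008],0,1]
    - [[-0.012,0,-0.014],0,1]
    - [[-0.018,0.001,-0.018],0,1]
    - [[-0.026,0.001,-0.024],0,1]
    - [[-0.034,0.001,-0.029],0,1]

```text
t: 7.75
tcp_pos: [606.7, -214.5, 276.9]
eef_rot: [-3.141, 0.007, 3.072]
wrist_force: [3.1, 0.8, 0.8]
finger_gap: 0.2
gripper_force: 1.4
```

Call:
carry_out:
  moves:
    - [[-0.008,0,-0.008],0,1]
    - [[-0.016,0,-0.016],0,1]
    - [[-0.023,0.001,-0.025],0,1]
    - [[-0.03,0.001,-0.034],0,1]
    - [[-0.036,0.001,-0.043],0,1]

```text
t: 8.17
tcp_pos: [569.9, -213.3, 234.0]
eef_rot: [-3.141, 0.005, 3.072]
wrist_force: [1.1, 2.7, 2.7]
finger_gap: -0.2
gripper_force: 1.3
```

Call:
carry_out:
  moves:
    - [[-0.004,0,-0.009],0,1]
    - [[-0.008,0,-0.018],0,1]
    - [[-0.011,0,-0.027],0,1]
    - [[-0.014,0,-0.036],0,1]
    - [[-0.017,0,-0.044],0,1]

```text
t: 8.58
tcp_pos: [552.1, -213.4, 186.9]
eef_rot: [3.141, 0.0, 3.072]
wrist_force: [1.2, 0.6, 2.9]
finger_gap: -0.1
gripper_force: 1.2
```

Call:
carry_out:
  moves:
    - [[-0.002,0,-0.008],0,1]
    - [[-0.004,0,-0.016],0,1]
    - [[-0.005,0,-0.022],0,1]
    - [[-0.006,0,-0.027],0,1]
    - [[-0.007,0,-0.032],0,1]

```text
t: 9.0
tcp_pos: [545.5, -213.5, 155.2]
eef_rot: [3.142, 0.001, 3.072]
wrist_force: [1.4, 1.2, 1.8]
finger_gap: 0.2
gripper_force: 1.1
```

Call:
carry_out:
  moves:
    - [[0,0,-0.002],0,1]
    - [[0,0,-0.004],0,1]
    - [[0,0,-0.006],0,1]
    - [[0,0,-0.008],0,1]
    - [[0,0,-0.009],0,1]

```text
t: 9.42
tcp_pos: [544.8, -213.5, 148.9]
eef_rot: [-3.141, -0.0, 3.072]
wrist_force: [-6.2, 2.6, 19.8]
finger_gap: 0.1
gripper_force: 10.0
```

Call:
carry_out:
  moves:
    - [[0,0,0.02],0,1]
    - [[0,0,0.05],0,1]
    - [[0,0,0.085],0,1]
    - [[-0.02,0.02,0.12],0,1]
    - [[-0.04,0.04,0.15],0,1]

```text
t: 9.83
tcp_pos: [506.8, -175.4, 295.8]
eef_rot: [-3.141, 0.001, 3.071]
wrist_force: [0.0, 0.3, 0.1]
finger_gap: 0.0
gripper_force: 0.0
```

Call:
carry_out:
  moves:
    - [[-0.03,0.025,0],0,1]
    - [[-0.06,0.05,0],0,1]
    - [[-0.09,0.075,0],0,1]
    - [[-0.12,0.1,0],0,1]
    - [[-0.14,0.12,0],0,1]

```text
t: 10.25
tcp_pos: [363.6, -53.7, 294.3]
eef_rot: [-3.142, -0.001, 3.072]
wrist_force: [-0.5, 0.1, -0.6]
finger_gap: -0.1
gripper_force: 0.0
```

```bash
python3 - <<'E'
from h import *
from workcell import *
c=read_camera("side")["pixels"][140:440,180:480,::-1]
d=read_camera("top")["pixels"][150:350,80:380,::-1]
a=cv2.resize(c,(400,400));b=cv2.resize(d,(400,267))
cv2.imwrite("pics/f.png",np.hstack([a,np.vstack([b,np.zeros((133,400,3),np.uint8)])]))
E
```

```text
(no output)
```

View pics/f.png

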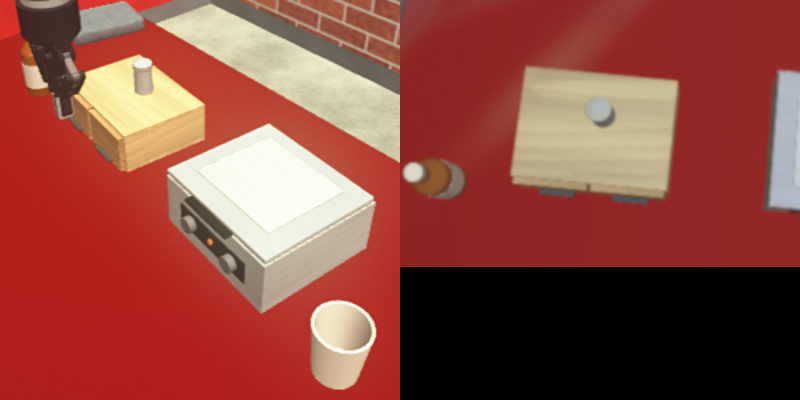

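The lid lies flat on the warmer around (270,190). Both drawer fronts sit flush in one line around (590,188). The bottle, mug and shaker are still standing in place, so I'll hand the job in.

```bash
python3 -c "from workcell import *;print(job_done())"
```

```text
the job is handed in; nothing more can be done
None
```

I pushed both drawers shut and the lid closed, all gently. In the last pictures the bottle, mug and shaker still stood in place. I handed the job in at about 10 s; it returned no verdict.

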